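Put the aluminium standoff away in the roll-top fittings case

TASK

Put the bright aluminium sign standoff into the open roll-top case on the bench, then roll the slatted shutter down along its track until it is fully shut over it.

Things in the scene. Friction and masses are not known exactly. Their poses are not given: they have to be found in the camera images.
- standoff_alu: The wanted sign standoff: a plain bright silver (near-white in some light) aluminium cylinder with a thin dark groove below its cap, 32 mm in diameter, 60 mm tall, 0.12 kg, standing loose and upright on the bench. Origin at the centre of its underside, z up along it. Two bystanders of the same shape are brass and matt black.
- case: Fixed blue half-barrel case, 300 mm deep (x), 256 wide (y), 190 high. Origin: centre of underside; -x side is the front, facing roughly the robot. Black floor 12 mm up, from a 45 mm high front lip (x=-142 mm) to an inner wall (x=22), 240 mm wide. Open, x=-140 to -30 mm is free from above; a hood covers the rear. A standoff standing or lying near x=-90, y=0 leaves the shutter free.
- shutter (a joint): Roll angle (rad) of the aluminium slatted shutter: 0 fully shut (stop), 1.5 fully open (stop). Starts nearly open, moves stiffly (3 to 5 N at its bar), stays where left. Its track is a circle about a line along the case's y at x=0, z=40 mm in the case's frame; inner radius of the slats 137 mm, outer 143 mm; contents must stay inside it.
- shutter_bar (a point): Middle of the orange round pull bar on the leading slat: 10 mm thick, 100 long along the case's y, on two end stalks, 24 mm gap to the slats. In the case's frame it is at x=-172 cos(a), z=40+172 sin(a) mm, a = shutter+0.21 rad: on top (about 210 mm high) when open, low in front (76 mm) when shut. Pinch from above, closing along the case's x (it turns in the fingers), or push it.
There are look-alikes about, which are no part of the job. Of the things shaped like the standoff_alu, the silver one is meant.

How it is judged:
By the outcome, as a careful person would: the job done as asked, in the order asked, and still so for the second after the job is handed in, with the robot touching nothing.
It also fails if it takes over 58 s, if anything falls off the work surface, if the arm or the gripper's body presses on something with over 40 N, if the wrist force passes 120 N, or if a joint passes its speed limit or range.

ROBOT

A 6-joint arm with a two-finger parallel gripper is mounted at the origin on the work surface. World frame = base frame: x ahead of the robot, y to its left, z up, the work surface at z = 0. Lengths are in m, angles in rad, forces in N, time in s.
With the tool pointing down it reaches from about 0.35 to 0.775 m from the base axis. Payload 5.5 kg.
Tool frame: the origin (TCP) lies between the finger pads; the fingertips stand 17 mm ahead of it and the grasp point (between the pads) lies 2 mm behind it (env.finger_overhang is the distance from the TCP to the fingertips, in m); z points along the fingers, y is the line along which they close (so a half turn about z gives the same grasp; the last joint's range is limited). The gripper opens to 85 mm and grips with 20 to 120 N. Pads are 22 mm wide; open, the fingers measure 114 mm over their backs; the gripper's body (76 mm by 85 mm) begins 54 mm behind the grasp point. The pads swing forward as they close: fully open they stand 13 mm farther back than shut.
Start: joints at [1.207, 0.313, 0.046, 1.304, 0, 1.431], TCP at [0.128, 0.561, 0.248] pointing down, gripper open.
Joint ranges: [-2.76, 2.76], [-0.86, 1.69], [-1.03, 1.26], [-2.2, 2.34], [-1.47, 1.5], [-3.14, 3.14]. Speed limits (rad/s): [2.57, 2.57, 3.14, 3.14, 3.14, 3.14].

INTERFACE

Orientations are given as a unit quaternion [w, x, y, z].
In Python, from workcell import env gives the robot as it stands. The module is installed in compiled form; this text tells all that it offers.
- The arm moves only by the shell command python3 -m pendant 'ROWS' [FORCE]. ROWS is JSON, a list of rows, each a list of 5 numbers: the gripper's target within -1 to 1 (fully open at 1, half-way at 0, shut at -1), then the shift along the tool's x, y, z in m, then the turn about the tool's z in rad. A call has 1 to 8 rows; each row shifts and turns the commanded pose from where the row before left it, along the tool's axes as they then stand; what a row does not reach is not made up. A row lasts 1/8 s, in which the tool goes at most 62.5 mm and 10.7 degrees, less where a joint would pass 70% of its speed; a pose out of reach is approached as far as the arm can. A call with a gripper value outside its range is refused whole. The fingers move at their own pace and stop on an object; FORCE is the grip in N (left out, the last holds). Time passes only in rows, so rows that do not move let the fingers close. It gives the time, the measured TCP pose, the force, the opening and the grip force at its end, in the units of the state.
- env.get_state(): the state, without advancing time (a new reading comes with each control period).
- env.read_camera(name): name is "side" or "top"; returns the picture (400x640x3 uint8, red, green, blue); there is no depth.
- env.calibration(name): a dict with "K" (3x3 intrinsics, pixels), "T" (4x4, takes a point from camera to world coordinates). Camera axes: x right, y down, z forward; pixel columns grow to the right and rows downward; lengths in m; the calibration is good to about 2 mm. A picture is of the moment at which its call begins. calibration takes no time and is no camera call.
- env.hand_in(): hands the job in; it is judged then, once.
Trained networks look in the newest picture that a camera, given by its name, has taken for a name from the list of things; names that differ only in an ending like _2 or _b are one class to them, and where a whole thing is asked for, a point or a joint stands for the part that bears it (a point fixed in the world has none). Each returns a list of dicts, best first, with "score" (0 to 1); they miss things now and then, are a little off and sometimes report something else, mostly with a low value. They report only what shows in the picture. A call takes as long as a camera call. They do not tell look-alikes from the thing itself.
- env.recognise(camera, label): "centre" ([column, row] in pixels, amid what is visible of it).
The state is a dict: "clock": time; "joint_pos": joint angles; "qvel": joint speeds; "tau": joint torques, N m; "tcp_pos": TCP position; "orientation": TCP orientation; "wrist_force": force on the tool from outside, world axes, zero at the start; "ft_torque": the same for the moment, N m; "finger_gap": finger opening in m; "grip_force": force on a finger pad.
Only numpy, scipy, OpenCV 4.12 (cv2) and the standard library are available. Lean on these libraries where they do the work, as an engineer would, in place of code of your own. Each camera call takes 0.05 s, during which the arm holds its last target. There are 200 camera calls.

## Working session

There is one attempt and no reset: what is moved stays moved. The work goes in short steps, Python scripts to look and compute and a shell command to move; the robot and the scene stay as the last step left them, time stands still between calls to the robot, and variables do not carry over. Pictures are saved under pics/ and viewed, at most 10 in all, crops included, and the job is handed in when it is done.

```bash
mkdir -p pics
cat > h.py <<'E'
import numpy as np, cv2
from workcell import env
def pix(cam,p):
    c=env.calibration(cam);T=np.linalg.inv(np.array(c["T"]));q=T[:3,:3]@np.array(p)+T[:3,3];u=np.array(c["K"])@q;return u[:2]/u[2]
def onplane(cam,uv,z):
    c=env.calibration(cam);T=np.array(c["T"]);d=T[:3,:3]@np.linalg.solve(np.array(c["K"]),[uv[0],uv[1],1.]);o=T[:3,3];return o+d*(z-o[2])/d[2]
def tri(uv1,uv2):
    A=[];b=[]
    for cam,uv in (("side",uv1),("top",uv2)):
        c=env.calibration(cam);T=np.array(c["T"]);d=T[:3,:3]@np.linalg.solve(np.array(c["K"]),[uv[0],uv[1],1.]);d/=np.linalg.norm(d);P=np.eye(3)-np.outer(d,d);A.append(P);b.append(P@T[:3,3])
    return np.linalg.lstsq(np.vstack(A),np.hstack(b),rcond=None)[0]
E
python3 - <<'E'
from h import *
np.set_printoptions(precision=4,suppress=True)
for cam in("top","side"):
    im=env.read_camera(cam);cv2.imwrite(f"pics/{cam}0.png",im[:,:,::-1])
    print(cam,np.array(env.calibration(cam)["T"])[:3,3],env.calibration(cam)["K"])
    for l in("standoff_alu","case","shutter_bar"):
        for r in env.recognise(cam,l): print(l,r)
E
```

```text
top [ 0.4655 -0.0672  1.1024] [[451.8126   0.     325.7329]
 [  0.     451.8126 203.7743]
 [  0.       0.       1.    ]]
standoff_alu {'centre': [378.8, 231.7], 'score': 0.71}
standoff_alu {'centre': [359.4, 197.7], 'score': 0.69}
standoff_alu {'centre': [371.5, 257.4], 'score': 0.46}
case {'centre': [252.7, 169.8], 'score': 0.55}
shutter_bar {'centre': [252.3, 164.6], 'score': 0.88}
side [ 0.3066 -0.2293  0.8738] [[438.7183   0.     323.262 ]
 [  0.     438.7183 196.1012]
 [  0.       0.       1.    ]]
standoff_alu {'centre': [366.8, 253.8], 'score': 0.84}
standoff_alu {'centre': [338.6, 276.5], 'score': 0.66}
standoff_alu {'centre': [374.7, 296.8], 'score': 0.61}
standoff_alu {'centre': [365.2, 209.0], 'score': 0.55}
case {'centre': [281.8, 116.4], 'score': 0.94}
shutter_bar {'centre': [289.3, 92.9], 'score': 0.72}
```

View pics/top0.png

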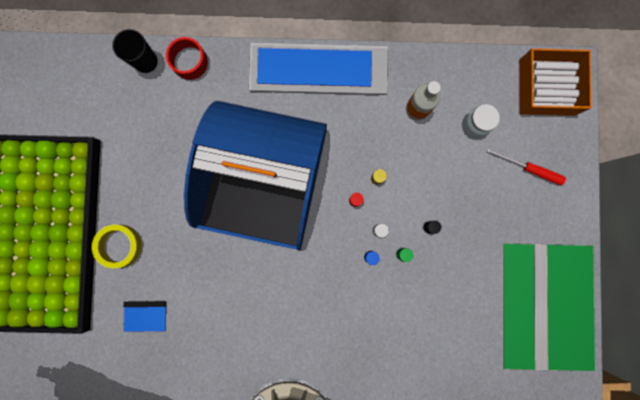

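View pics/side0.png

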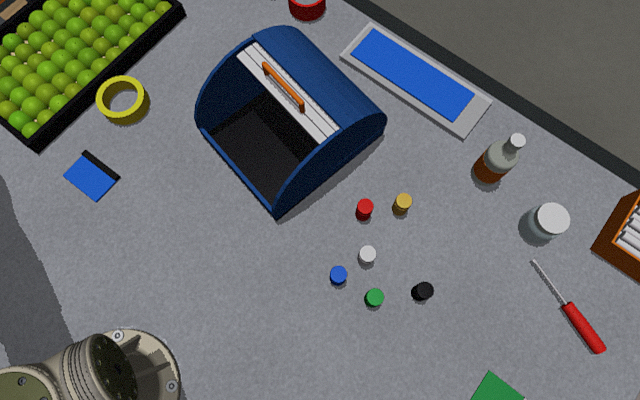

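Top view: the silver cylinder is at (381,231), with lookalikes brass/yellow (379,177), black (432,228), red (357,200), blue (372,258) and green (405,255); the white jar at (485,119) is too big. Side view: silver is at (367,254). The case is open, with its orange bar at top (249,169) / side (284,86). I choose silver and check it in a crop.

Run:
```python
from h import *
np.set_printoptions(precision=4,suppress=True)
s=cv2.imread("pics/side0.png");t=cv2.imread("pics/top0.png")
a=cv2.resize(s[180:320,310:450],(560,560)[:2],interpolation=cv2.INTER_CUBIC)[:,:]
cv2.imwrite("pics/crop.png",a)
def comp(im,m,near):
    n,l,st,c=cv2.connectedComponentsWithStats(m.astype(np.uint8)); i=l[near[1],near[0]] 
    ys,xs=np.where(l==i); return xs,ys,c[i],st[i]
for im,cam,near in((t,"top",(381,231)),(s,"side",(367,252))):
    x=im.astype(int);m=(x.min(2)>150)
    print(cam,comp(im,m,near)[2:])
ends={}
for im,cam in((t,"top"),(s,"side")):
    h=cv2.cvtColor(im,cv2.COLOR_BGR2HSV)
    m=(h[...,0]>5)&(h[...,0]<20)&(h[...,1]>150)&(h[...,2]>110)
    m[:, :150]=0;m[:,400:]=0;m[250:]=0
    n,l,st,c=cv2.connectedComponentsWithStats(m.astype(np.uint8));i=1+np.argmax(st[1:,4])
    ys,xs=np.where(l==i);r=cv2.minAreaRect(np.c_[xs,ys].astype(np.float32));print(cam,c[i],st[i],r)
    P=np.c_[xs,ys]-c[i];d=np.linalg.svd(P,full_matrices=False)[2][0];d*=np.sign(d[0]);q=P@d
    ends[cam]=(c[i]+d*q.min(),c[i]+d*q.max(),c[i])
for k in range(3): print("bar",tri(ends["side"][k],ends["top"][k]))
for k in range(2): print("bar z.21",onplane("top",ends["top"][k],.21),onplane("side",ends["side"][k],.21))
print("top of silver",onplane("top",(381,231),.06),tri((367.5,251),(381,231)))
# front lip corners: top (193,222),(301,249); side (196,108)...(277,217)
```

```text
top (array([381.7152, 229.8987]), array([375, 223,  15,  14, 158], dtype=int32))
side (array([367.6147, 252.8716]), array([360, 245,  16,  17, 218], dtype=int32))
top [248.005  168.3218] [222 162  54  14 202] ((248.42176818847656, 168.38137817382812), (54.33027267456055, 3.943528652191162), 11.592175483703613)
side [282.4238  82.9814] [262  62  42  43 269] ((282.1761474609375, 82.81229400634766), (57.973182678222656, 4.678988933563232), 46.041622161865234)
bar [0.5982 0.1335 0.2156]
bar [0.5789 0.0281 0.2135]
bar [0.5897 0.082  0.2101]
bar z.21 [0.5997 0.1341 0.21  ] [0.5999 0.1373 0.21  ]
bar z.21 [0.5798 0.028  0.21  ] [0.5798 0.0299 0.21  ]
top of silver [ 0.473  -0.2042  0.06  ] [ 0.4732 -0.2028  0.0741]
```

View pics/crop.png

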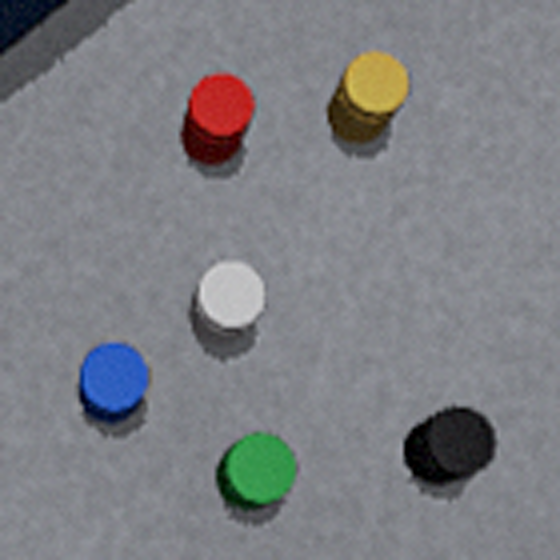

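```bash
cat >> h.py <<'E'
def c2w(P,p):
    x,y,w=P;c,s=np.cos(w),np.sin(w);return np.array([x+c*p[0]-s*p[1],y+s*p[0]+c*p[1],p[2]])
def overlay(P,sh,ims,out,box):
    o=[]
    th=np.linspace(0,np.pi,40)
    for cam,im in ims:
        im=cv2.resize(im,None,fx=4,fy=4,interpolation=cv2.INTER_CUBIC)
        def line(pts,col):
            q=np.array([(pix(cam,c2w(P,p))+.5)*4 for p in pts]).astype(np.int32);cv2.polylines(im,[q],False,col,1)
        line([(-.15,-.128,.045),(-.15,.128,.045)],(0,255,0));line([(-.15,-.128,0),(-.15,.128,0)],(0,255,255))
        line([(.022,-.12,.012),(-.142,-.12,.012),(-.142,.12,.012),(.022,.12,.012)],(255,0,255))
        for y in(-.128,.128): line([(-.15*np.cos(t),y,.04+.15*np.sin(t)) for t in th],(255,255,0))
        a=sh+.21;line([(-.172*np.cos(a),y,.04+.172*np.sin(a)) for y in(-.05,.05)],(0,0,255))
        x0,y0,x1,y1=box[cam];o.append(cv2.resize(im[y0*4:y1*4,x0*4:x1*4],(400,400)))
    cv2.imwrite(out,np.hstack(o))
E
python3 - <<'E'
from h import *
from scipy.optimize import least_squares
np.set_printoptions(precision=4,suppress=True)
s=cv2.imread("pics/side0.png");t=cv2.imread("pics/top0.png")
for uv in((190,222),(303,249)): print("lip",onplane("top",uv,.045))
print("silver side pred",pix("side",onplane("top",(381.7,229.9),.06)),pix("side",onplane("top",(381.7,229.9),.045)))
# silhouette fit: blue mask hull vs model hull
def obs(cam,im):
    h=cv2.cvtColor(im,cv2.COLOR_BGR2HSV);m=((h[...,0]>100)&(h[...,0]<125)&(h[...,1]>120)).astype(np.uint8)
    b=np.zeros_like(m);x0,y0,x1,y1={"top":(175,95,335,255),"side":(185,15,395,225)}[cam];b[y0:y1,x0:x1]=m[y0:y1,x0:x1]
    n,l,st,c=cv2.connectedComponentsWithStats(b);i=1+np.argmax(st[1:,4]);ys,xs=np.where(l==i);return np.c_[xs,ys].astype(float)
ang=np.linspace(0,2*np.pi,24,endpoint=False);D=np.c_[np.cos(ang),np.sin(ang)]
O={c:(obs(c,i)@D.T).max(0) for c,i in(("top",t),("side",s))}
th=np.linspace(0,np.pi,40)
V=[(-.15*np.cos(a),y,.04+.15*np.sin(a)) for a in th for y in(-.128,.128) if not(-.15*np.cos(a)<-.03 and 0)]+[(x,y,z) for x in(-.15,.15) for y in(-.128,.128) for z in (0,.045)]
def f(P): return np.hstack([(np.array([pix(c,c2w(P,v)) for v in V])@D.T).max(0)-O[c] for c in O])
r=least_squares(f,[.59,.08,-.19],loss="soft_l1");print(r.x,f(r.x).round(1))
P=r.x
bar=np.array([.5897,.082]);c_,s_=np.cos(P[2]),np.sin(P[2]);d=bar-P[:2];print("bar in case",c_*d[0]+s_*d[1],-s_*d[0]+c_*d[1])
overlay(P,1.4,(("top",t),("side",s)),"pics/ov.png",{"top":(170,90,340,260),"side":(185,15,395,225)})
E
```

```text
lip [0.4835 0.2401 0.045 ]
lip [ 0.4269 -0.025   0.045 ]
silver side pred [368.5159 252.4013] [368.6136 254.4022]Traceback (most recent call last):
  File "<stdin>", line 17, in <module>
    return func(*args, **kwargs)
    result = trf(vector_fun.fun, vector_fun.jac, x0, f0, J0, lb, ub, ftol, xtol,
                 gtol, max_nfev, x_scale, loss_function, tr_solver,
                 tr_options.copy(), verbose, callback=callback_wrapped)
    return trf_no_bounds(
        fun, jac, x0, f0, J0, ftol, xtol, gtol, max_nfev, x_scale,
        loss_function, tr_solver, tr_options, verbose, callback=callback)
    J = jac(x)
    self._update_jac()
    ~~~~~~~~~~~~~~~~^^
    self.J = self.jac_wrapped(xp_copy(self.x), f0=self.f)
             ~~~~~~~~~~~~~~~~^^^^^^^^^^^^^^^^^^^^^^^^^^^^
    J, dct = approx_derivative(
             ~~~~~~~~~~~~~~~~~^
        self.fun,
        ^^^^^^^^^
    ...<2 lines>...
        **self.finite_diff_options,
        ^^^^^^^^^^^^^^^^^^^^^^^^^^^
    )
    ^
    J, _nfev = _dense_difference(fun_wrapped, x0, f0, h,
               ~~~~~~~~~~~~~~~~~^^^^^^^^^^^^^^^^^^^^^^^^
                             use_one_sided, method,
                             ^^^^^^^^^^^^^^^^^^^^^^
                             mf)
                             ^^^
    df = [f_eval - f0 for f_eval in f_evals]
                                    ^^^^^^^
    f = np.atleast_1d(self.fun(x, *self.args, **self.kwargs))
                      ~~~~~~~~^^^^^^^^^^^^^^^^^^^^^^^^^^^^^^
    return np.atleast_1d(self.fun(x))
                         ~~~~~~~~^^^
    return self.f(x, *self.args, **self.kwargs)
           ~~~~~~^^^^^^^^^^^^^^^^^^^^^^^^^^^^^^
  File "<stdin>", line 16, in f
  File "h.py", line 4, in pix
    c=env.calibration(cam);T=np.linalg.inv(np.array(c["T"]));q=T[:3,:3]@np.array(p)+T[:3,3];u=np.array(c["K"])@q;return u[:2]/u[2]
ValueError: time passes only in moves, steps and waits
```

```bash
sed -i 's/env\.calibration(cam)/CAL[cam]/; s/^from workcell import env/from workcell import env\nCAL={c:env.calibration(c) for c in ("top","side")}/' h.py
cat > fit.py <<'E'
from h import *
from scipy.optimize import least_squares
np.set_printoptions(precision=4,suppress=True)
s=cv2.imread("pics/side0.png");t=cv2.imread("pics/top0.png")
def obs(cam,im):
    h=cv2.cvtColor(im,cv2.COLOR_BGR2HSV);m=((h[...,0]>100)&(h[...,0]<125)&(h[...,1]>120)).astype(np.uint8)
    b=np.zeros_like(m);x0,y0,x1,y1={"top":(175,95,335,255),"side":(185,15,395,225)}[cam];b[y0:y1,x0:x1]=m[y0:y1,x0:x1]
    if cam=="side": b[:60,330:]=0
    n,l,st,c=cv2.connectedComponentsWithStats(b);i=1+np.argmax(st[1:,4]);ys,xs=np.where(l==i);return np.c_[xs,ys].astype(float)
ang=np.linspace(0,2*np.pi,24,endpoint=False);D=np.c_[np.cos(ang),np.sin(ang)]
O={c:(obs(c,i)@D.T).max(0) for c,i in(("top",t),("side",s))}
V=[(-.15*np.cos(a),y,.04+.15*np.sin(a)) for a in np.linspace(0,np.pi,40) for y in(-.128,.128)]+[(x,y,0) for x in(-.15,.15) for y in(-.128,.128)]
def f(P): return np.hstack([(np.array([pix(c,c2w(P,v)) for v in V])@D.T).max(0)-O[c] for c in O])
r=least_squares(f,[.59,.08,-.19],loss="soft_l1");print(r.x,f(r.x).round(1))
P=r.x
bar=np.array([.5897,.082]);c_,s_=np.cos(P[2]),np.sin(P[2]);d=bar-P[:2];print("bar in case",c_*d[0]+s_*d[1],-s_*d[0]+c_*d[1])
overlay(P,1.4,(("top",t),("side",s)),"pics/ov.png",{"top":(170,90,340,260),"side":(185,15,395,225)})
print("target",c2w(P,(-.09,0,.012)), "state",env.get_state())
E
python3 fit.py
```

```text
[ 0.5963  0.0821 -0.1843] [ 0.8  0.4  0.6  0.7  0.6  0.6  0.5  0.7  1.5  1.7  1.7  1.6  1.5  1.4
  1.   1.6  0.8  0.7  1.   0.2  0.4  0.5  0.6  0.7  0.2  0.3  0.8  0.2
  1.1  1.1  1.   0.7  0.4  0.1 -0.9 -0.5 -0.2  0.1  0.5  1.2  0.1  0.2
  0.3  0.2  0.1  0.6  0.4  0.4]
bar in case -0.006430747580932748 -0.001271785268852175
target [0.5078 0.0986 0.012 ] state {'clock': 0.4, 'joint_pos': array([ 1.2074,  0.3133,  0.046 ,  1.3036, -0.    ,  1.4312]), 'qvel': array([-0.001 , -0.0003,  0.0013, -0.0024, -0.0003,  0.0002]), 'tau': array([ -0.0015, -47.9895,  29.8394,   0.0049,  -0.0001,   0.    ]), 'tcp_pos': array([0.1276, 0.5606, 0.2482]), 'orientation': array([-0.    ,  0.1117,  0.9937, -0.0001]), 'wrist_force': array([0.102 , 0.7621, 0.3264]), 'ft_torque': array([0.0393, 0.0263, 0.0249]), 'grip_force': 0.0, 'finger_gap': 0.08526522908230313}
```

View pics/ov.png

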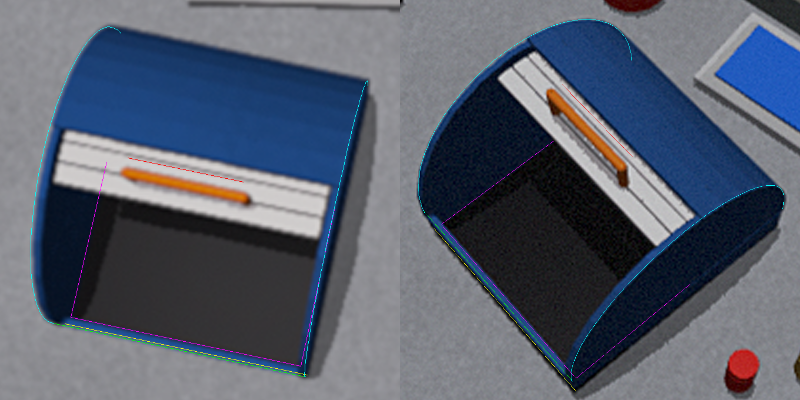

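Overlay fits the case to within 1–2 px: the case is at (0.596, 0.082), yaw -0.184, with the bar at about (0.590, 0.082, 0.211). The crop shows silver at crop (231,295), with a plain near-white cap, unlike its coloured neighbours. Moving.

```bash
cat > to.py <<'E'
import sys,numpy as np
from scipy.spatial.transform import Rotation as R
from workcell import env
s=env.get_state();q=s["orientation"];r=R.from_quat([q[1],q[2],q[3],q[0]])
d=np.array([float(v) for v in sys.argv[1:4]])-s["tcp_pos"]
ty=r.apply([0,1,0]);w=np.arctan2(ty[1],ty[0])
print("t",round(s["clock"],2),"tcp",s["tcp_pos"].round(4),"tool shift",r.inv().apply(d).round(4),"n",round(np.linalg.norm(d),3),"turn to case y",round(w-(np.pi/2-.184),4),"F",s["wrist_force"].round(1),"gap",round(s["finger_gap"],4),"grip",round(s["grip_force"],1))
E
python3 -m pendant '[[1,-0.04,-0.044,0,0],[1,-0.04,-0.044,0,0],[1,-0.04,-0.044,0,0],[1,-0.04,-0.044,0,0],[1,-0.04,-0.044,0,0],[1,-0.04,-0.044,0,0],[1,-0.04,-0.044,0,0],[1,-0.038,-0.041,0,-0.04]]' 40; python3 to.py 0.474 -0.205 0.15
```

```text
clock: 1.4
tcp_pos: [0.361, 0.148, 0.2487]
orientation: [0.001, 0.091, 0.996, 0.0]
wrist_force: [0.4, 1.3, -0.2]
finger_gap: 0.0855
grip_force: 0.0
t 1.4 tcp [0.361  0.148  0.2487] tool shift [-0.1752 -0.3266  0.0987] n 0.384 turn to case y 0.001 F [ 0.4  1.3 -0.2] gap 0.0855 grip 0.0
```

```bash
python3 -m pendant '[[1,-0.022,-0.041,0,0],[1,-0.022,-0.041,0,0],[1,-0.022,-0.041,0,0],[1,-0.022,-0.041,0,0],[1,-0.022,-0.041,0.01,0],[1,-0.022,-0.041,0.03,0],[1,-0.022,-0.041,0.03,0],[1,-0.0212,-0.0396,0.03,0]]'; python3 to.py 0.474 -0.205 0.15
python3 - <<'E'
from h import *
for cam in("top","side"):
    im=env.read_camera(cam);cv2.imwrite(f"pics/{cam}1.png",im[:,:,::-1])
a=cv2.imread("pics/top1.png")[180:290,310:450];b=cv2.imread("pics/side1.png")[190:300,300:440]
cv2.imwrite("pics/near1.png",cv2.resize(np.hstack([a,b]),(800,314),interpolation=cv2.INTER_CUBIC))
E
```

```text
clock: 2.4
tcp_pos: [0.4733, -0.205, 0.1476]
orientation: [0.0, 0.092, 0.996, -0.0]
wrist_force: [1.4, -0.4, -0.2]
finger_gap: 0.0857
grip_force: 0.0
t 2.4 tcp [ 0.4733 -0.205   0.1476] tool shift [-0.0007  0.0002 -0.0024] n 0.003 turn to case y -0.0002 F [ 1.4 -0.4 -0.2] gap 0.0857 grip 0.0
```

View pics/near1.png

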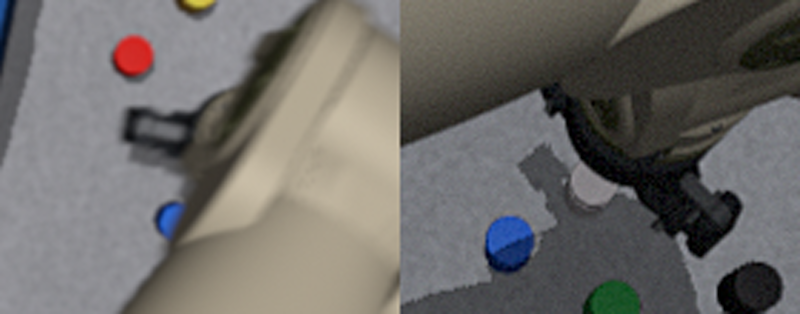

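The side crop shows the silver cap between the two fingers, with blue and green clear of them. Descend and grip.

```bash
python3 -m pendant '[[1,0,0,0.04,0],[1,0,0,0.04,0],[1,0,0,0.024,0],[1,0,0,0,0],[-1,0,0,0,0],[-1,0,0,0,0],[-1,0,0,0,0],[-1,0,0,0,0]]' 40; python3 -m pendant '[[-1,0,0,0,0],[-1,0,0,0,0],[-1,0,0,-0.02,0],[-1,0,0,-0.05,0],[-1,0,0,-0.06,0],[-1,0,0,-0.06,0],[-1,0,0,-0.03,0],[-1,0,0,0,0]]' 40;python3 to.py 0.5045 0.0985 0.27
```

```text
clock: 3.5
tcp_pos: [0.4736, -0.2037, 0.0455]
orientation: [0.001, 0.092, 0.996, -0.0]
wrist_force: [-0.2, -0.2, 5.8]
finger_gap: 0.0309
grip_force: 39.2
clock: 4.5
tcp_pos: [0.474, -0.2041, 0.2671]
orientation: [0.003, 0.092, 0.996, -0.001]
wrist_force: [0.1, -0.5, -1.3]
finger_gap: 0.0311
grip_force: 40.0
t 4.5 tcp [ 0.474  -0.2041  0.2671] tool shift [ 0.0253  0.303  -0.0037] n 0.304 turn to case y 0.0001 F [ 0.1 -0.5 -1.3] gap 0.0311 grip 40.0
```

```bash
python3 -m pendant '[[-1,0.004,0.042,0,0],[-1,0.004,0.045,0,0],[-1,0.004,0.045,0,0],[-1,0.004,0.045,0,0],[-1,0.004,0.045,0,0],[-1,0.003,0.045,0,0],[-1,0.002,0.036,0,0],[-1,0,0,0,0]]' ; python3 to.py 0.5045 0.0985 0.06
python3 - <<'E'
from h import *
for cam in("top","side"):
    im=env.read_camera(cam);cv2.imwrite(f"pics/{cam}2.png",im[:,:,::-1])
a=cv2.imread("pics/top2.png")[90:290,170:370];b=cv2.imread("pics/side2.png")[15:245,180:410]
cv2.imwrite("pics/near2.png",np.hstack([cv2.resize(i,(400,400)) for i in(a,b)]))
E
```

```text
clock: 5.5
tcp_pos: [0.5026, 0.1012, 0.2621]
orientation: [-0.002, 0.09, 0.996, -0.0]
wrist_force: [-0.5, -0.6, -1.6]
finger_gap: 0.0309
grip_force: 40.1
t 5.5 tcp [0.5026 0.1012 0.2621] tool shift [-0.003  -0.0023  0.2021] n 0.202 turn to case y 0.0041 F [-0.5 -0.6 -1.6] gap 0.0309 grip 40.1
```

View pics/near2.png

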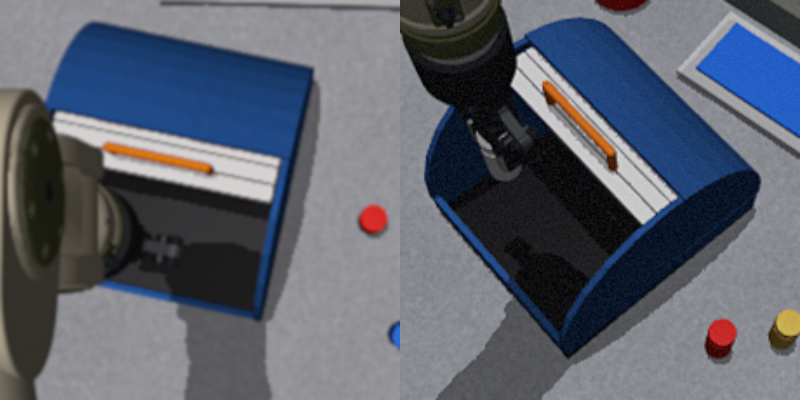

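Top view: held standoff over the case opening near (250,214), about level with its middle; the arm's wrist is straight above the tool, and the bar and slats are clear behind. Lower it in.

```bash
python3 -m pendant '[[-1,-0.003,-0.002,0.02,-0.004],[-1,0,0,0.04,0],[-1,0,0,0.04,0],[-1,0,0,0.03,0],[-1,0,0,0,0]]' ; python3 to.py 0.5045 0.0985 0.06
```

```text
clock: 6.22
tcp_pos: [0.5036, 0.0953, 0.1316]
orientation: [-0.003, 0.091, 0.996, -0.0]
wrist_force: [-1.0, -0.2, -0.8]
finger_gap: 0.0309
grip_force: 40.1
t 6.22 tcp [0.5036 0.0953 0.1316] tool shift [-0.0008  0.0035  0.0716] n 0.072 turn to case y 0.0021 F [-1.  -0.2 -0.8] gap 0.0309 grip 40.1
```

```bash
python3 -m pendant '[[-1,0,0.002,0.03,0],[-1,0,0,0.025,0],[-1,0,0,0.008,0],[-1,0,0,0.004,0],[-1,0,0,0,0],[-1,0,0,0,0]]' ; python3 to.py 0.5045 0.0985 0.06
```

```text
clock: 6.98
tcp_pos: [0.5073, 0.0986, 0.0682]
orientation: [0.001, 0.09, 0.996, 0.0]
wrist_force: [0.5, 0.9, -0.5]
finger_gap: 0.0307
grip_force: 40.2
t 6.97 tcp [0.5073 0.0986 0.0682] tool shift [ 0.0027 -0.0006  0.0082] n 0.009 turn to case y 0.0042 F [ 0.5  0.9 -0.5] gap 0.0307 grip 40.2
```

```bash
python3 -m pendant '[[-1,0.002,0,0.004,0],[-1,0,0,0.004,0],[-1,0,0,0,0],[-1,0,0,0,0]]' ; python3 to.py 0.5045 0.0985 0.059
```

```text
clock: 7.48
tcp_pos: [0.5045, 0.099, 0.0592]
orientation: [-0.0, 0.09, 0.996, 0.0]
wrist_force: [-0.5, -0.1, -1.6]
finger_gap: 0.0311
grip_force: 40.2
t 7.47 tcp [0.5045 0.099  0.0592] tool shift [-0.     -0.0005  0.0002] n 0.001 turn to case y 0.0042 F [-0.5 -0.1 -1.6] gap 0.0311 grip 40.2
```

```bash
for i in 1 2; do :; done; python3 -m pendant '[[-1,0,0,0.002,0],[-1,0,0,0,0],[-1,0,0,0,0]]'; python3 -m pendant '[[-1,0,0,0.001,0],[-1,0,0,0,0],[-1,0,0,0,0]]'
```

```text
clock: 7.85
tcp_pos: [0.5049, 0.099, 0.0575]
orientation: [0.0, 0.09, 0.996, 0.0]
wrist_force: [0.1, -0.4, 1.3]
finger_gap: 0.0307
grip_force: 40.3
clock: 8.22
tcp_pos: [0.505, 0.099, 0.0575]
orientation: [0.001, 0.09, 0.996, 0.0]
wrist_force: [-3.5, -0.2, 10.5]
finger_gap: 0.0308
grip_force: 41.3
```

On the floor. Release and rise.

```bash
python3 -m pendant '[[-1,0,0,-0.001,0],[0,0,0,0,0],[0.3,0,0,0,0],[0.3,0,0,0,0],[0.3,0,0,0,0],[0.3,0,0,0,0],[0.3,0,0,-0.02,0],[0.3,0,0,-0.03,0]]' 20; python3 -m pendant '[[0.3,0,0,-0.04,0],[0.3,0,0,-0.05,0],[0.3,0,0,-0.05,0],[0.3,0,0,-0.04,0],[0.3,0.04,0,-0.02,0],[0.3,0.04,0,0,0],[0.3,0.04,0,0,0],[0.3,0,0,0,0]]';  python3 to.py 0.5902 0.0815 0.24
python3 - <<'E'
from h import *
for cam in("top","side"):
    im=env.read_camera(cam);cv2.imwrite(f"pics/{cam}3.png",im[:,:,::-1])
a=cv2.imread("pics/top3.png")[90:290,170:370];b=cv2.imread("pics/side3.png")[15:245,180:410]
cv2.imwrite("pics/near3.png",np.hstack([cv2.resize(i,(400,400)) for i in(a,b)]))
E
```

```text
clock: 9.22
tcp_pos: [0.5036, 0.0989, 0.1069]
orientation: [-0.001, 0.09, 0.996, -0.0]
wrist_force: [0.1, 0.6, 0.9]
finger_gap: 0.0556
grip_force: 0.0
clock: 10.22
tcp_pos: [0.3842, 0.1208, 0.3078]
orientation: [0.0, 0.089, 0.996, 0.0]
wrist_force: [0.7, -0.2, 0.4]
finger_gap: 0.0554
grip_force: 0.0
t 10.22 tcp [0.3842 0.1208 0.3078] tool shift [-0.2097 -0.0022  0.0678] n 0.22 turn to case y 0.0056 F [ 0.7 -0.2  0.4] gap 0.0554 grip 0.0
```

View pics/near3.png

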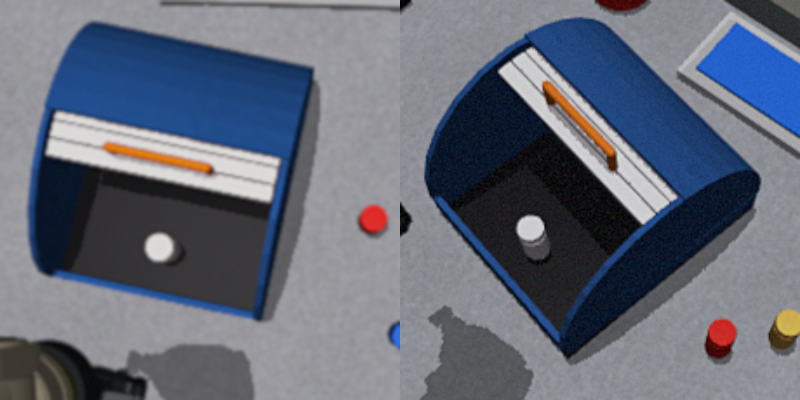

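Standoff stands free inside the case at crop (160,247), near the expected spot; the bar is unmoved. Turn the tool a quarter so it closes along the case's x.

```bash
python3 -m pendant '[[0.1,0,0,0,0.175],[0.1,0,0,0,0.175],[0.1,0,0,0,0.175],[0.1,0,0,0,0.175],[0.1,0,0,0,0.175],[0.1,0,0,0,0.175],[0.1,0,0,0,0.175],[0.1,0,0,0,0.175]]' 30; python3 -m pendant '[[0.1,0,0,0,0.175],[0.1,0,0,0,0]]';  python3 to.py 0.5897 0.0820 0.25
```

```text
clock: 11.32
tcp_pos: [0.3879, 0.1202, 0.307]
orientation: [-0.0, 0.713, 0.702, -0.0]
wrist_force: [-0.1, 0.9, 0.4]
finger_gap: 0.047
grip_force: 0.0
clock: 11.58
tcp_pos: [0.3876, 0.1202, 0.307]
orientation: [-0.0, 0.769, 0.64, -0.0]
wrist_force: [0.0, -0.4, 0.6]
finger_gap: 0.047
grip_force: 0.0
t 11.57 tcp [0.3876 0.1202 0.307 ] tool shift [-0.0009  0.2057  0.057 ] n 0.213 turn to case y -1.5695 F [ 0.  -0.4  0.6] gap 0.047 grip 0.0
```

```bash
python3 -m pendant '[[0.1,0,0.04,0,0],[0.1,0,0.05,0,0],[0.1,0,0.05,0,0],[0.1,0,0.045,0.01,0],[0.1,-0.001,0.02,0.03,0],[0.1,0,0,0.017,0],[0.1,0,0,0,0],[0.1,0,0,0,0]]';  python3 to.py 0.5897 0.0820 0.219
python3 - <<'E'
from h import *
for cam in("top","side"):
    im=env.read_camera(cam);cv2.imwrite(f"pics/{cam}4.png",im[:,:,::-1])
a=cv2.imread("pics/top4.png")[90:250,170:330];b=cv2.imread("pics/side4.png")[0:180,190:370]
cv2.imwrite("pics/near4.png",np.hstack([cv2.resize(i,(400,400)) for i in(a,b)]))
E
```

```text
clock: 12.58
tcp_pos: [0.5883, 0.0819, 0.2509]
orientation: [0.0, 0.769, 0.64, 0.0]
wrist_force: [-0.0, 0.3, 0.5]
finger_gap: 0.047
grip_force: 0.0
t 12.57 tcp [0.5883 0.0819 0.2509] tool shift [0.0003 0.0014 0.0319] n 0.032 turn to case y -1.5694 F [-0.   0.3  0.5] gap 0.047 grip 0.0
```

View pics/near4.png

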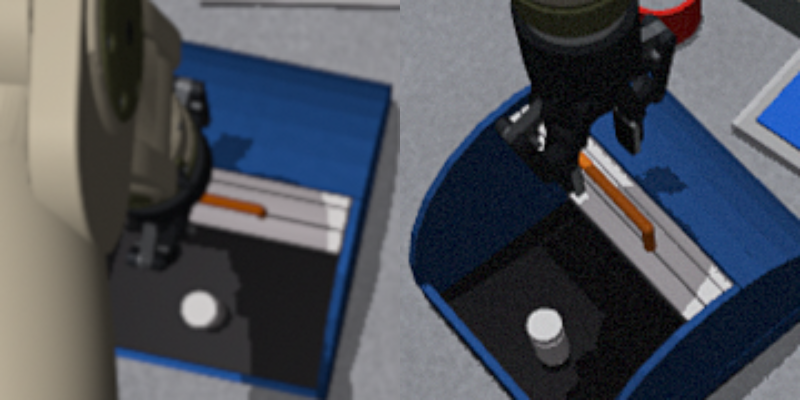

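The fingers straddle the orange bar (side crop (600,170)). Lower and pinch.

```bash
python3 -m pendant '[[0.1,0,0.001,0.018,0],[0.1,0,0,0.014,0],[0.1,0,0,0,0],[-1,0,0,0,0],[-1,0,0,0,0],[-1,0,0,0,0],[-1,0,0,0,0],[-1,0,0,0,0]]' 30;  python3 - <<'E'
import numpy as np
from workcell import env
s=env.get_state();P=(.5963,.0821,-.1843);c,n=np.cos(P[2]),np.sin(P[2]);d=s["tcp_pos"][:2]-P[:2]
x=c*d[0]+n*d[1];print("case x,y",x,-n*d[0]+c*d[1])
a0=np.arccos(-x/.172)
for a in np.linspace(a0,.21,17): print(round(a,3),"from start: y %.4f z %.4f"%(-.172*np.cos(a)-x,-.172*(np.sin(a)-np.sin(a0))))
E
```

```text
clock: 13.68
tcp_pos: [0.5893, 0.0818, 0.2191]
orientation: [0.0, 0.769, 0.639, 0.001]
wrist_force: [-0.9, 0.8, 4.9]
finger_gap: 0.0082
grip_force: 29.6
case x,y -0.006855278025125744 -0.0016163944927838625
1.531 from start: y 0.0000 z -0.0000
1.448 from start: y -0.0141 z 0.0012
1.366 from start: y -0.0282 z 0.0035
1.283 from start: y -0.0419 z 0.0069
1.201 from start: y -0.0554 z 0.0115
1.118 from start: y -0.0684 z 0.0172
1.036 from start: y -0.0809 z 0.0239
0.953 from start: y -0.0928 z 0.0317
0.87 from start: y -0.1040 z 0.0403
0.788 from start: y -0.1145 z 0.0499
0.705 from start: y -0.1241 z 0.0604
0.623 from start: y -0.1329 z 0.0715
0.54 from start: y -0.1407 z 0.0834
0.458 from start: y -0.1474 z 0.0959
0.375 from start: y -0.1532 z 0.1088
0.293 from start: y -0.1578 z 0.1223
0.21 from start: y -0.1614 z 0.1360
```

```bash
python3 -m pendant '[[-1,0,-0.014,0.001,0],[-1,0,-0.014,0.0025,0],[-1,0,-0.014,0.0035,0],[-1,0,-0.0135,0.0045,0],[-1,0,-0.013,0.0055,0],[-1,0,-0.0125,0.007,0],[-1,0,-0.012,0.0075,0],[-1,0,0,0,0]]' 30
cat > c.py <<'E'
import numpy as np
from workcell import env
s=env.get_state();P=(.5963,.0821,-.1843);c,n=np.cos(P[2]),np.sin(P[2]);d=s["tcp_pos"][:2]-P[:2]
x=c*d[0]+n*d[1];z=s["tcp_pos"][2]-.0075-.04;print("case x",x.round(4),"y",(-n*d[0]+c*d[1]).round(4),"r",np.hypot(x,z).round(4),"a",np.arctan2(z,-x).round(3),"F",s["wrist_force"].round(1),"q",s["joint_pos"].round(2))
for a in(.95,.87,.79,.705,.62,.54,.46,.375,.29,.21,.19): print(a,"to: y %.4f z %.4f"%(-.172*np.cos(a)-x,z-.172*np.sin(a)))
E
python3 c.py
```

```text
clock: 14.68
tcp_pos: [0.4968, 0.0992, 0.1864]
orientation: [-0.001, 0.769, 0.639, 0.0]
wrist_force: [0.3, 1.9, -2.1]
finger_gap: 0.0083
grip_force: 30.7
case x -0.1009 y -0.0014 r 0.1717 a 0.943 F [ 0.3  1.9 -2.1] q [ 0.04  0.21 -0.25  1.12  0.    1.79]
0.95 to: y 0.0009 z -0.0010
0.87 to: y -0.0100 z 0.0075
0.79 to: y -0.0202 z 0.0168
0.705 to: y -0.0301 z 0.0275
0.62 to: y -0.0391 z 0.0390
0.54 to: y -0.0466 z 0.0505
0.46 to: y -0.0532 z 0.0626
0.375 to: y -0.0591 z 0.0759
0.29 to: y -0.0639 z 0.0898
0.21 to: y -0.0673 z 0.1031
0.19 to: y -0.0680 z 0.1065
```

Following the track exactly; continue.

```bash
python3 -m pendant '[[-1,0,-0.010,0.0075,0],[-1,0,-0.010,0.0095,0],[-1,0,-0.010,0.0105,0],[-1,0,-0.009,0.0115,0],[-1,0,-0.0075,0.0115,0],[-1,0,-0.0065,0.012,0],[-1,0,0,0,0]]' 30; python3 c.py
```

```text
clock: 15.55
tcp_pos: [0.4443, 0.109, 0.123]
orientation: [-0.001, 0.769, 0.639, -0.0]
wrist_force: [0.8, 4.6, -4.0]
finger_gap: 0.0084
grip_force: 31.8
case x -0.1543 y -0.0014 r 0.1718 a 0.455 F [ 0.8  4.6 -4. ] q [ 0.06  0.17 -0.46  0.94  0.    1.82]
0.95 to: y 0.0543 z -0.0644
0.87 to: y 0.0434 z -0.0560
0.79 to: y 0.0333 z -0.0467
0.705 to: y 0.0233 z -0.0360
0.62 to: y 0.0143 z -0.0245
0.54 to: y 0.0068 z -0.0130
0.46 to: y 0.0002 z -0.0009
0.375 to: y -0.0057 z 0.0125
0.29 to: y -0.0105 z 0.0263
0.21 to: y -0.0139 z 0.0396
0.19 to: y -0.0146 z 0.0430
```

```bash
python3 -m pendant '[[-1,0,-0.0055,0.0125,0],[-1,0,-0.005,0.0135,0],[-1,0,-0.0035,0.0135,0],[-1,0,0,0.0015,0],[-1,0,0,0.001,0],[-1,0,0,0,0],[-1,0,0,0,0]]' 30; python3 c.py|head -1; python3 -m pendant '[[-1,0,0,0.002,0],[-1,0,0,0,0],[-1,0,0,0,0]]';python3 c.py|head -1
```

```text
clock: 16.42
tcp_pos: [0.4298, 0.1116, 0.0816]
orientation: [-0.002, 0.769, 0.639, -0.001]
wrist_force: [-3.0, 5.8, 0.3]
finger_gap: 0.0088
grip_force: 32.8
case x -0.1691 y -0.0015 r 0.1725 a 0.199 F [-3.   5.8  0.3] q [ 0.07  0.19 -0.55  0.83  0.    1.83]
clock: 16.8
tcp_pos: [0.4293, 0.1117, 0.0795]
orientation: [-0.002, 0.769, 0.639, -0.001]
wrist_force: [-3.9, 6.3, 0.3]
finger_gap: 0.0081
grip_force: 32.9
case x -0.1695 y -0.0015 r 0.1725 a 0.187 F [-3.9  6.3  0.3] q [ 0.07  0.2  -0.55  0.82  0.    1.83]
```

```bash
for r in 1; do python3 -m pendant '[[-1,0,-0.0003,0.002,0],[-1,0,0,0,0],[-1,0,0,0,0]]';done; python3 c.py|head -1; python3 -m pendant '[[-1,0,0,0.002,0],[-1,0,0,0,0],[-1,0,0,0,0]]';python3 c.py|head -1;python3 - <<'E'
from h import *
for cam in("top","side"):
    im=env.read_camera(cam);cv2.imwrite(f"pics/{cam}5.png",im[:,:,::-1])
a=cv2.imread("pics/top5.png")[90:260,170:340];b=cv2.imread("pics/side5.png")[20:230,180:390]
cv2.imwrite("pics/near5.png",np.hstack([cv2.resize(i,(400,400)) for i in(a,b)]))
E
```

```text
clock: 17.18
tcp_pos: [0.4292, 0.1116, 0.0787]
orientation: [-0.002, 0.769, 0.639, -0.001]
wrist_force: [-8.0, 4.6, 13.0]
finger_gap: 0.0089
grip_force: 34.1
case x -0.1697 y -0.0016 r 0.1725 a 0.182 F [-8.   4.6 13. ] q [ 0.07  0.2  -0.56  0.82  0.    1.83]
clock: 17.55
tcp_pos: [0.4292, 0.1117, 0.0784]
orientation: [-0.001, 0.769, 0.639, -0.001]
wrist_force: [-13.3, 4.7, 30.0]
finger_gap: 0.0089
grip_force: 35.8
case x -0.1697 y -0.0015 r 0.1725 a 0.18 F [-13.3   4.7  30. ] q [ 0.07  0.2  -0.56  0.82  0.    1.83]
```

View pics/near5.png

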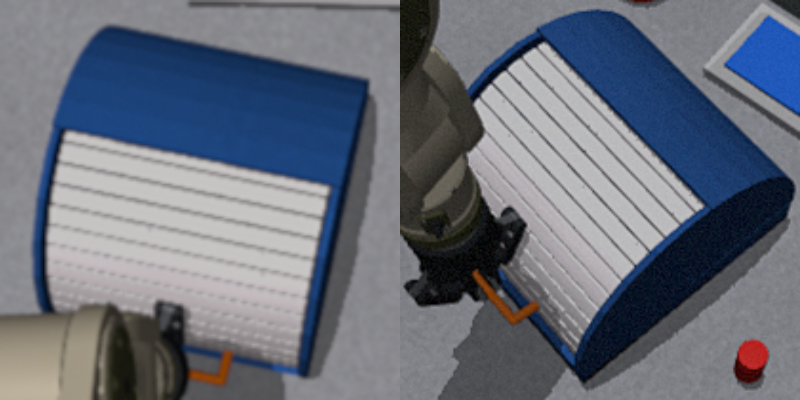

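Shutter at its stop: 30 N on pushing, with the slats covering the opening down to the front lip. Relieve, open slightly and withdraw upwards.

```bash
python3 -m pendant '[[-1,0,0,-0.003,0],[-0.55,0,0,0,0],[-0.55,0,0,0,0],[-0.55,0,0,0,0],[-0.55,0,-0.001,-0.005,0],[-0.55,0,-0.002,-0.01,0],[-0.55,0,-0.01,-0.03,0],[-0.55,0,-0.02,-0.04,0]]' 20; python3 -m pendant '[[-0.55,0,-0.01,-0.05,0],[-0.55,0,0,-0.05,0],[-0.55,0.05,0,-0.02,0],[-0.55,0.05,0,0,0],[-0.55,0.06,0,0,0],[-0.55,0.06,0,0,0],[-0.55,0.05,0,0,0],[-0.55,0,0,0,0]]'
python3 - <<'E'
from h import *
ims=[]
for cam in("top","side"):
    im=env.read_camera(cam);cv2.imwrite(f"pics/{cam}6.png",im[:,:,::-1]);ims.append((cam,im[:,:,::-1].copy()))
overlay((.5963,.0821,-.1843),0.,ims,"pics/ov6.png",{"top":(170,90,340,260),"side":(185,15,395,225)})
E
```

```text
clock: 18.65
tcp_pos: [0.3988, 0.117, 0.1653]
orientation: [-0.0, 0.769, 0.639, -0.0]
wrist_force: [0.5, 0.4, 0.3]
finger_gap: 0.0194
grip_force: 0.0
clock: 19.65
tcp_pos: [0.4386, 0.3873, 0.2837]
orientation: [-0.0, 0.768, 0.641, 0.0]
wrist_force: [-0.2, 0.1, -0.5]
finger_gap: 0.0193
grip_force: 0.0
```

View pics/ov6.png

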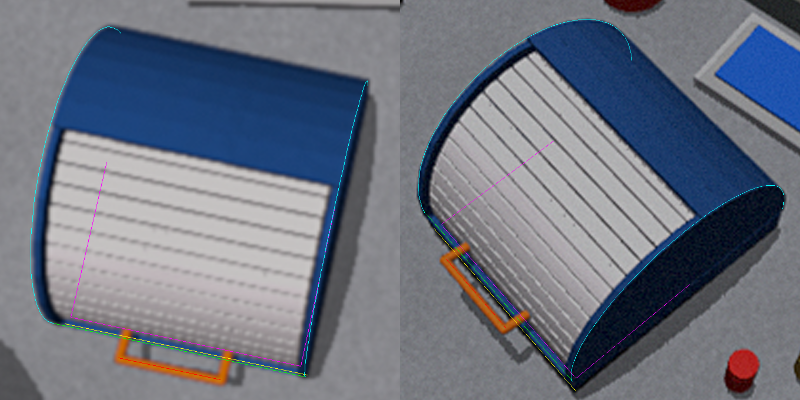

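The predicted shut-bar line lies on the orange bar in both views, the slats meet the lip, and the robot is clear. Handing in.

```bash
python3 -c "from workcell import env; print(env.hand_in())"
```

```text
the job is handed in; nothing more can be done
None
```

I stood the silver standoff inside the case and rolled the shutter down to its stop, then handed the job in at about 20 s with the arm clear of everything.

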